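Match new gears to the worn ones

TASK

The four white gears are freshly cut replacements: put each one in the tray that holds the brown worn gear of the same size, lying flat with its hub up in the empty compartment beside the worn one. Set them down rather than dropping them, and leave the brass gear and the plain black blank where they are.

Things in the scene. Friction and masses are not known exactly. Their poses are not given: they have to be found in the camera images.
- gear_a: New white nylon gear, the smallest of four: toothed rim 36 mm outside diameter and 14 mm thick lying flat on the bench, with a plain round hub of 26 mm diameter standing 20 mm above the middle of the rim (34 mm over all), the place to grip it. Loose, 24 g (varies by a third). Origin: centre of the underside; z up through the hub.
- gear_b: New white nylon gear, the second smallest of four: toothed rim 48 mm outside diameter and 14 mm thick lying flat on the bench, with a plain round hub of 26 mm diameter standing 20 mm above the middle of the rim (34 mm over all), the place to grip it. Loose, 36 g (varies by a third). Origin: centre of the underside; z up through the hub.
- gear_c: New white nylon gear, the second largest of four: toothed rim 60 mm outside diameter and 14 mm thick lying flat on the bench, with a plain round hub of 26 mm diameter standing 20 mm above the middle of the rim (34 mm over all), the place to grip it. Loose, 52 g (varies by a third). Origin: centre of the underside; z up through the hub.
- gear_d: New white nylon gear, the largest of four: toothed rim 72 mm outside diameter and 14 mm thick lying flat on the bench, with a plain round hub of 26 mm diameter standing 20 mm above the middle of the rim (34 mm over all), the place to grip it. Loose, 72 g (varies by a third). Origin: centre of the underside; z up through the hub.
- tray_a: Fixed yellow job tray, 208 x 106 mm, 12 mm high; walls, floor and middle partition 4 mm: two 98 x 98 mm compartments, open above. Far one holds a loose brown worn gear, 36 mm diameter, else like the new one; near one is empty. Origin: centre of underside; x along the 208 mm, away from the robot. Empty compartment centred at x -51 mm, y 0; worn gear at x +51 mm.
- tray_b: Fixed yellow job tray, 208 x 106 mm, 12 mm high; walls, floor and middle partition 4 mm: two 98 x 98 mm compartments, open above. Far one holds a loose brown worn gear, 48 mm diameter, else like the new one; near one is empty. Origin: centre of underside; x along the 208 mm, away from the robot. Empty compartment centred at x -51 mm, y 0; worn gear at x +51 mm.
- tray_c: Fixed yellow job tray, 208 x 106 mm, 12 mm high; walls, floor and middle partition 4 mm: two 98 x 98 mm compartments, open above. Far one holds a loose brown worn gear, 60 mm diameter, else like the new one; near one is empty. Origin: centre of underside; x along the 208 mm, away from the robot. Empty compartment centred at x -51 mm, y 0; worn gear at x +51 mm.
- tray_d: Fixed yellow job tray, 208 x 106 mm, 12 mm high; walls, floor and middle partition 4 mm: two 98 x 98 mm compartments, open above. Far one holds a loose brown worn gear, 72 mm diameter, else like the new one; near one is empty. Origin: centre of underside; x along the 208 mm, away from the robot. Empty compartment centred at x -51 mm, y 0; worn gear at x +51 mm.
- brass_gear: Brass gear without a hub, 60 mm outside diameter, 10 mm thick, loose, lying flat among the new gears; not part of the job. Origin: centre of the underside.
- black_blank: Plain black plastic disc with no teeth and no hub (an uncut blank), 58 mm diameter, 16 mm thick, loose, lying flat among the new gears; not part of the job. Origin: centre of the underside.
There are look-alikes about, which are no part of the job. Leave any green or pink look-alike of the gear_c alone.

How it is judged:
By the outcome, as a careful person would: the job done as asked, in the order asked, and still so for the second after the job is handed in, with the robot touching nothing.
It also fails if it takes over 93 s, if anything falls off the work surface, if the arm or the gripper's body presses on something with over 40 N, if the wrist force passes 120 N, or if a joint passes its speed limit or range.

ROBOT

A 6-joint arm with a two-finger parallel gripper is mounted at the origin on the work surface. World frame = base frame: x ahead of the robot, y to its left, z up, the work surface at z = 0. Lengths are in mm, angles in rad, forces in N, time in s.
With the tool pointing down it reaches from about 300 to 1000 mm from the base axis. Payload 5.1 kg.
Tool frame: the origin (TCP) lies on the centre line of the jaws, within the pads' length; the fingertips stand robot.tip_reach ahead of it and the grasp point (between the pads) lies 11 mm behind it (robot.tip_reach is the distance from the TCP to the fingertips, in mm); z points along the fingers, x is the direction in which the jaws open and shut, and the axes are right-handed (so a half turn about z gives the same grasp; the last joint's range is limited). The gripper opens to 95 mm and grips with 3 to 60 N. Pads are 20 mm wide; open, the fingers measure 119 mm over their backs; the gripper's body (75 mm by 180 mm) begins 59 mm behind the grasp point.
Start: joints at [1.078, 0.124, 1.65, -0, 1.367, -0.083], TCP at [258.996, 596.159, 222.656] pointing down, gripper open.
Joint ranges: [-2.61, 2.61], [-1.02, 2.33], [0.03, 2.71], [-1.35, 4.49], [0.32, 2.68], [-2.91, 2.91]. Speed limits (rad/s): [2.57, 2.57, 3.14, 3.14, 3.14, 3.14].

INTERFACE

Orientations are given as a rotation vector (axis times angle).
In Python, from plant import robot gives the robot as it stands. The module is installed in compiled form; this text tells all that it offers.
- The arm moves only by the tool arm_command, never from a script. Its argument "moves" is a list of rows, each a list of 7 numbers: the shift along the world's x, y, z in m, then the turn, a rotation vector about the world's x, y, z in degrees, then the finger opening in m, from 0 to 0.0951. In form: [[x, y, z, rx, ry, rz, jaw], ...]. A call has 1 to 8 rows; each row is the pose to reach, as a shift and turn from the pose measured when the call began; what a row does not reach only later rows make up. A row lasts 1/10 s, in which the tool goes at most 50 mm and 8.59 degrees, less where a joint would pass 70% of its speed; a pose out of reach is approached as far as the arm can. A call with a gripper value outside its range is refused whole. The fingers move at their own pace and stop on an object; "grip_force" is the grip in N (left out, the last holds). Time passes only in rows, so rows that repeat a pose let the fingers close. It gives the time, the measured TCP pose, the force and the opening at its end, in the units of the state.
- robot.get_obs(): the state, without advancing time (a new reading comes with each control period).
- robot.read_camera(name): name is "scene" or "top" or "wrist"; returns (picture, depth): 480x640x3 uint8, red, green, blue; 480x640 float32, mm along the optical axis (not along the pixel's ray), 0 where there is no reading.
- robot.calibration(name): a dict with "K" (3x3 intrinsics, pixels), "dist" ([k1, k2, p1, p2, k3] as OpenCV has them; the pictures are not rectified), "extrinsics" (4x4, takes a point from world to camera coordinates); the wrist camera has in their place "mount" (4x4, takes a point from camera to tool coordinates, whose origin is the TCP and whose axes are the tool frame's). Camera axes: x right, y down, z forward; pixel columns grow to the right and rows downward; lengths in mm; the calibration is good to about 2 mm. A picture is of the moment at which its call begins: read the wrist's pose just before it. calibration takes no time and is no camera call.
- robot.close_job(): hands the job in, once; it reports no verdict.
The state is a dict: "time_s": time; "q": joint angles; "joint_vel": joint speeds; "joint_torque": joint torques, N m; "eef_pos": TCP position; "ee_rot": TCP orientation; "contact_force": force on the tool from outside, world axes, zero at the start; "moment": the same for the moment, N m; "opening": finger opening in mm.
Only numpy, scipy, OpenCV 4.12 (cv2) and the standard library are available. Lean on these libraries where they do the work, as an engineer would, in place of code of your own. Each camera call takes 0.05 s, during which the arm holds its last target.

## Working session

There is one attempt and no reset: what is moved stays moved. The work goes in short steps, Python scripts to look and compute and a tool call to move; the robot and the scene stay as the last step left them, time stands still between calls to the robot, and variables do not carry over. Pictures are saved under pics/ and viewed, and the job is handed in when it is done.

Besides the shell and the picture viewer there is one more tool, called after "Emit:" as name([rows], argument=value, ...), one row to a line, values as JSON. arm_command: Moves the arm, as the interface text tells. Its arguments: {"type":"object","properties":{"moves":{"type":"array"},"grip_force":{"type":"number"}},"required":["moves"]}

```bash
mkdir -p pics; python3 - <<'E'
from plant import robot
import cv2,numpy as np
o=robot.get_obs();print(o, robot.tip_reach)
for n in("top","scene"):
    p,d=robot.read_camera(n);cv2.imwrite(f"pics/{n}0.png",p[:,:,::-1]);np.savez(f"{n}0.npz",p=p,d=d)
    print(n,robot.calibration(n))
E
```

```text
{'time_s': 0.0, 'q': array([ 1.07838002e+00,  1.24500683e-01,  1.65167669e+00,  3.29673369e-06,
        1.36745804e+00, -8.26237493e-02]), 'joint_vel': array([ 7.04804832e-04,  3.59060258e-04, -1.27187950e-03, -9.19752497e-05,
       -7.17127474e-04, -6.45764021e-04]), 'joint_torque': array([ 3.43802722e-04, -4.17601132e+01, -3.59929633e+01,  7.75867025e-02,
        4.93058190e-02, -2.04876646e-04]), 'eef_pos': array([258.71910296, 595.61827407, 221.38828678]), 'ee_rot': array([ 2.62614665,  1.72245158, -0.00282076]), 'contact_force': array([ 0.69446617, -0.03906605,  0.58419218]), 'moment': array([-0.04363303,  0.06117751,  0.03875131]), 'opening': 94.74882235768715} 8.0
top {'K': array([[503.00950083,   0.        , 327.31132274],
       [  0.        , 503.00950083, 244.50729957],
       [  0.        ,   0.        ,   1.        ]]), 'dist': array([0.00800087, 0.        , 0.        , 0.        , 0.        ]), 'extrinsics': array([[ 1.82509010e-02, -9.99685133e-01,  1.72203500e-02,
        -2.79314835e+01],
       [-9.88907490e-01, -2.05880311e-02, -1.47098978e-01,
         4.63575719e+02],
       [ 1.47407195e-01, -1.43446442e-02, -9.88971865e-01,
         7.86900870e+02],
       [ 0.00000000e+00,  0.00000000e+00,  0.00000000e+00,
         1.00000000e+00]])}
scene {'K': array([[493.585812  ,   0.        , 330.0071433 ],
       [  0.        , 493.585812  , 249.94336029],
       [  0.        ,   0.        ,   1.        ]]), 'dist': array([-0.09406048,  0.        ,  0.        ,  0.        ,  0.        ]), 'extrinsics': array([[ 7.21426604e-01,  6.92427454e-01, -9.37422022e-03,
        -3.53941286e+02],
       [ 5.71011856e-01, -6.02475587e-01, -5.57645611e-01,
        -2.47657727e+02],
       [-3.91776869e-01,  3.96947589e-01, -8.30026202e-01,
         1.15978862e+03],
       [ 0.00000000e+00,  0.00000000e+00,  0.00000000e+00,
         1.00000000e+00]])}
```

View pics/top0.png

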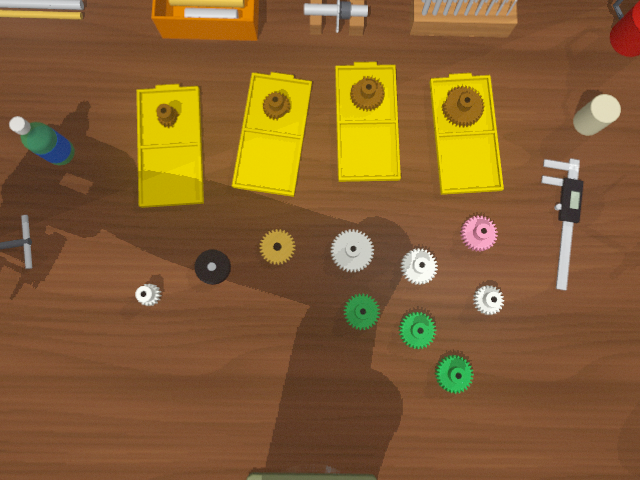

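View pics/scene0.png

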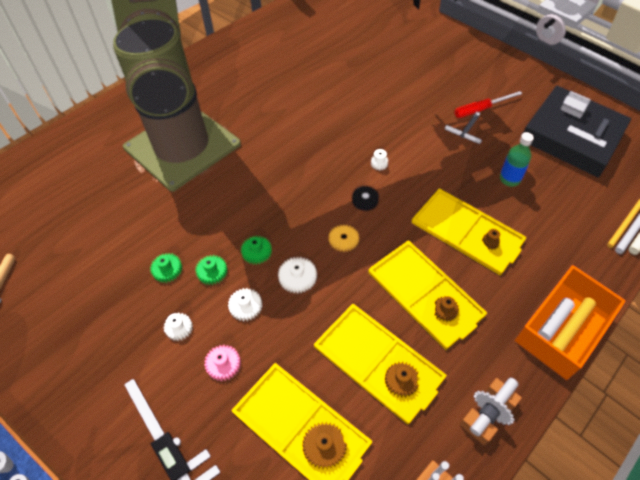

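```bash
cat > h.py <<'E'
import cv2,numpy as np
def cloud(cal,d):
    v,u=np.mgrid[0:480,0:640]
    n=cv2.undistortPoints(np.stack([u,v],-1).reshape(-1,1,2).astype(np.float64),cal["K"],np.array(cal["dist"])).reshape(480,640,2)
    P=np.dstack([n[...,0]*d,n[...,1]*d,d]).reshape(-1,3)
    E=cal["extrinsics"];W=(P-E[:3,3])@E[:3,:3]
    W=W.reshape(480,640,3);W[d==0]=np.nan
    return W
def pix2w(cal,u,v,z):
    n=cv2.undistortPoints(np.array([[[u,v]]],float),cal["K"],np.array(cal["dist"])).ravel()
    E=cal["extrinsics"];R=E[:3,:3];c=-R.T@E[:3,3];r=R.T@np.array([n[0],n[1],1])
    return c+r*(z-c[2])/r[2]
E
python3 - <<'E'
from plant import robot
from h import *
f=np.load("top0.npz");p,d=f["p"],f["d"];cal=robot.calibration("top");W=cloud(cal,d)
yy,xx=np.mgrid[0:480,0:640]
def m(name,u,v,R=30,base=0):
    s=(np.hypot(xx-u,yy-v)<R)&~np.isnan(W[...,0])
    out=[]
    for lo,hi in((base+8,base+19),(base+26,base+42)):
        q=W[s&(W[...,2]>lo)&(W[...,2]<hi)]
        if len(q)<5: out.append(None);continue
        (cx,cy),r=cv2.minEnclosingCircle(q[:,:2].astype(np.float32))
        out.append((round(cx,1),round(cy,1),round(2*r,1),len(q),round(float(np.median(q[:,2])),1)))
    print(name,out)
for n,u,v in(("a",148,294),("b",489,299),("c",419,266),("d",352,250),("brass",277,247),("black",212,267),("pink",479,233),("g1",362,312),("g2",418,330),("g3",455,374)): m(n,u,v,26)
for n,u,v in(("wa",167,114),("wb",277,104),("wc",368,93),("wd",464,105)): m(n,u,v,24,4)
# trays: outline
hsv=cv2.cvtColor(p,cv2.COLOR_RGB2HSV)
mk=((hsv[...,0]>24)&(hsv[...,0]<35)&(hsv[...,1]>180)).astype(np.uint8)
for c in cv2.findContours(mk,cv2.RETR_EXTERNAL,2)[0]:
    if cv2.contourArea(c)<3000: continue
    c=cv2.convexHull(c)
    pts=np.array([pix2w(cal,*q[0],10)[:2] for q in c],np.float32)
    print("tray",cv2.minAreaRect(pts))
print(np.nanmedian(W[400:440,100:200,2]))
for s,n in((p,"c1"),): cv2.imwrite("pics/crop1.png",cv2.resize(p[55:400,120:520,::-1],None,fx=2,fy=1.73*1.0,interpolation=2))
E
```

```text
a [(378.6, 272.4, 36.3, 125, 14.3), (379.1, 273.6, 26.8, 225, 34.3)]
b [(381.2, -288.5, 48.8, 362, 14.9), (380.8, -288.1, 26.0, 219, 35.1)]
c [(434.2, -173.1, 60.5, 696, 14.8), (434.3, -172.8, 25.6, 203, 35.1)]
d [(458.6, -61.0, 72.2, 1082, 14.6), (458.4, -60.9, 25.6, 199, 34.9)]
brass [(462.7, 64.6, 59.9, 827, 10.7), None]
black [(426.6, 171.1, 58.2, 923, 16.4), None]
pink [(492.5, -275.3, 60.4, 688, 14.8), (492.8, -275.3, 26.3, 205, 35.1)]
g1 [(357.4, -77.6, 60.1, 704, 15.0), (357.4, -77.3, 25.7, 202, 34.9)]
g2 [(328.6, -169.3, 60.5, 728, 15.1), (328.7, -169.0, 26.0, 216, 35.0)]
g3 [(259.9, -228.5, 60.4, 755, 15.2), (260.3, -228.4, 25.9, 232, 35.1)]
wa [(685.5, 260.3, 35.8, 112, 17.4), (685.3, 259.7, 26.8, 201, 38.0)]
wb [(710.8, 73.8, 50.0, 310, 17.9), (709.6, 74.4, 26.0, 194, 37.9)]
wc [(736.8, -84.5, 60.9, 594, 18.3), (736.9, -84.0, 26.4, 192, 38.3)]
wd [(717.1, -251.7, 73.2, 977, 18.6), (717.6, -251.5, 26.9, 196, 38.5)]
tray ((638.0226440429688, 256.59503173828125), (217.8874053955078, 109.33333587646484), 5.300439357757568)
tray ((672.1812133789062, -256.972900390625), (217.8226776123047, 109.24718475341797), 4.781131267547607)
tray ((664.0022583007812, 79.88121795654297), (107.86573791503906, 216.97947692871094), 82.73798370361328)
tray ((688.8550415039062, -84.70054626464844), (217.50772094726562, 107.25901794433594), 2.4152119159698486)
0.7680490771829609
```

View pics/crop1.png

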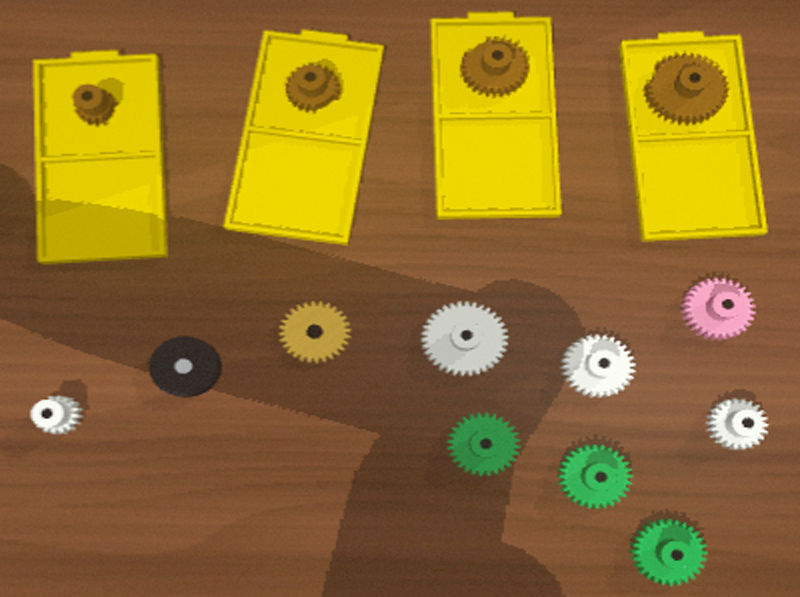

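```bash
python3 - <<'E'
from plant import robot
from h import *
f=np.load("top0.npz");p,d=f["p"],f["d"];cal=robot.calibration("top");W=cloud(cal,d)
hsv=cv2.cvtColor(p,cv2.COLOR_RGB2HSV)
mk=((hsv[...,0]>24)&(hsv[...,0]<35)&(hsv[...,1]>180)).astype(np.uint8)
for c in cv2.findContours(mk,cv2.RETR_EXTERNAL,2)[0]:
    if cv2.contourArea(c)<3000: continue
    m=np.zeros((480,640),np.uint8);cv2.drawContours(m,[c],-1,1,-1)
    m=cv2.morphologyEx(m,cv2.MORPH_OPEN,np.ones((1,41),np.uint8)) if 1 else m
    c2=max(cv2.findContours(m,cv2.RETR_EXTERNAL,2)[0],key=cv2.contourArea)
    pts=np.array([pix2w(cal,*q[0],10)[:2] for q in cv2.convexHull(c2)],np.float32)
    (cx,cy),(w,h),a=cv2.minAreaRect(pts)
    if w<h: a-=90;w,h=h,w
    t=np.radians(a);e=np.array([cx,cy])-51*np.array([np.cos(t),np.sin(t)])
    # near-compartment floor from depth
    Q=W[(m>0)]
    L=(Q[:,:2]-e)@np.array([[np.cos(t),-np.sin(t)],[np.sin(t),np.cos(t)]])
    fl=Q[(np.abs(L).max(1)<35)]
    wl=(Q[:,2]>9)&(Q[:,2]<16)&(np.abs(L[:,0])<60)
    wx=L[wl]
    print(np.round([cx,cy,w,h,a],1),"empty",np.round(e,1),"floor",np.nanmedian(fl[:,2]).round(1),"wall mid off",[np.median(wx[(np.abs(wx[:,0])<35)&(s*wx[:,1]>40)][:,1]).round(1) for s in(1,-1)],[np.median(wx[(np.abs(wx[:,1])<35)&(s*wx[:,0]>40)][:,0]).round(1) for s in(1,-1)])
print(robot.calibration("wrist"))
E
```

```text
[635.8 256.4 213.2 109.3   5.1] empty [585.  251.8] floor 4.3 wall mid off [np.float64(49.7), np.float64(-51.5)] [np.float64(49.7), np.float64(-51.9)]
[ 670.  -257.2  213.3  109.2    4.8] empty [ 619.1 -261.4] floor 4.9 wall mid off [np.float64(50.9), np.float64(-50.4)] [np.float64(49.8), np.float64(-52.4)]
[663.9  79.9 216.7 107.9  -7.2] empty [613.3  86.3] floor 4.5 wall mid off [np.float64(50.1), np.float64(-51.6)] [np.float64(48.2), np.float64(-53.3)]
[686.1 -84.8 211.8 107.3   2.4] empty [635.1 -87. ] floor 4.7 wall mid off [np.float64(51.0), np.float64(-50.5)] [np.float64(50.9), np.float64(-51.3)]
{'K': array([[357.32646003,   0.        , 321.80664047],
       [  0.        , 357.32646003, 233.22795483],
       [  0.        ,   0.        ,   1.        ]]), 'dist': array([0.00395605, 0.        , 0.        , 0.        , 0.        ]), 'mount': array([[ 9.99998446e-01,  1.65402487e-03,  6.09803639e-04,
        -4.18035108e-01],
       [-1.76023012e-03,  9.55737063e-01,  2.94216873e-01,
        -8.39288716e+01],
       [-9.61699147e-05, -2.94217489e-01,  9.55738489e-01,
        -1.62027200e+02],
       [ 0.00000000e+00,  0.00000000e+00,  0.00000000e+00,
         1.00000000e+00]])}
```

Candidates for the new gears, all white with hubs:
- a: pixel (148,294), 36 mm
- b: (489,299), 49 mm
- c: (419,266), 60 mm
- d: (352,250), 72 mm

Look-alikes to leave: pink (479,233), greens (362,312), (418,330) and (455,374), brass (277,247), black blank (212,267). The crop and the measured diameters and heights confirm this choice. The trays from left to right are a, b, c, d. I'm starting with gear a.

Emit:
arm_command([
  [0.015, -0.04, -0.015, 0, 0, 0, 0.06],
  [0.03, -0.08, -0.03, 0, 0, 0, 0.06],
  [0.045, -0.12, -0.045, 0, 0, 0, 0.06],
  [0.06, -0.16, -0.06, 0, 0, 0, 0.06],
  [0.075, -0.2, -0.075, 0, 0, 0, 0.06],
  [0.09, -0.241, -0.09, 0, 0, 0, 0.06],
  [0.105, -0.282, -0.106, 0, 0, 0, 0.06],
  [0.12, -0.322, -0.121, 0, 0, 0, 0.06],
], grip_force=15)

```text
time_s: 0.9
eef_pos: [378.6, 271.8, 99.6]
ee_rot: [2.626, 1.723, -0.003]
contact_force: [-0.3, 0.0, 0.0]
opening: 60.0
```

```bash
cat >> h.py <<'E'
def wristcal(robot):
    o=robot.get_obs();c=robot.calibration("wrist");T=np.eye(4);T[:3,:3]=cv2.Rodrigues(np.array(o["ee_rot"]))[0];T[:3,3]=o["eef_pos"]
    return dict(K=c["K"],dist=c["dist"],extrinsics=np.linalg.inv(T@c["mount"])),o
E
python3 - <<'E'
from plant import robot
from h import *
cal,o=wristcal(robot);p,d=robot.read_camera("wrist");cv2.imwrite("pics/w1.png",p[:,:,::-1])
W=cloud(cal,d);print(o["eef_pos"])
x,y=379,273
s=(np.hypot(W[...,0]-x,W[...,1]-y)<30)
for lo,hi in((8,19),(27,42)):
    q=W[s&(W[...,2]>lo)&(W[...,2]<hi)]
    print(cv2.minEnclosingCircle(q[:,:2].astype(np.float32)),len(q),np.median(q[:,2]))
E
```

```text
[378.64042507 271.82419312  99.55944329]
((379.3297424316406, 274.68719482421875), 18.210596084594727) 551 13.925816750750634
((379.334228515625, 274.9231262207031), 12.929157257080078) 1129 34.04624627522968
```

View pics/w1.png

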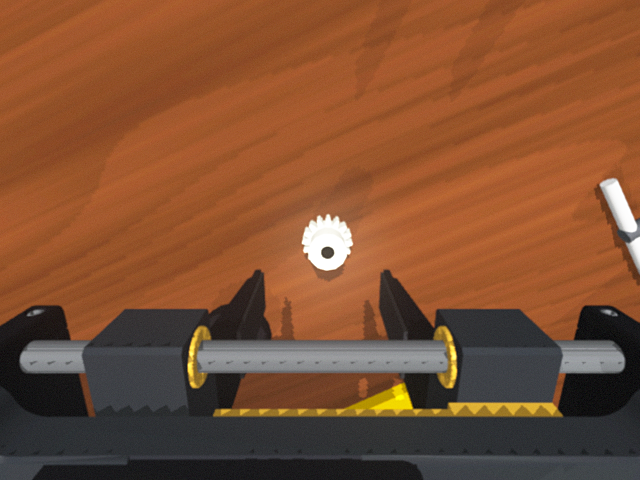

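The wrist image shows gear a at (327,245). It works out to (379.3, 274.8) with the hub top at 34 mm, which agrees with the top camera. I'm descending, then closing.

Emit:
arm_command([
  [0.001, 0.0025, -0.035, 0, 0, 0, 0.06],
  [0.001, 0.0025, -0.06, 0, 0, 0, 0.06],
  [0.001, 0.0025, -0.0745, 0, 0, 0, 0.06],
  [0.001, 0.0025, -0.0745, 0, 0, 0, 0.06],
  [0.001, 0.0025, -0.0745, 0, 0, 0, 0.02],
  [0.001, 0.0025, -0.0745, 0, 0, 0, 0.02],
  [0.001, 0.0025, -0.0745, 0, 0, 0, 0.02],
  [0.001, 0.0025, -0.0745, 0, 0, 0, 0.02],
])

```text
time_s: 1.75
eef_pos: [380.2, 269.5, 23.0]
ee_rot: [2.625, 1.717, -0.01]
contact_force: [0.7, 0.2, -0.2]
opening: 33.1
```

Emit:
arm_command([
  [0, 0, 0, 0, 0, 0, 0.02],
  [0, 0, 0, 0, 0, 0, 0.02],
  [0, 0, 0, 0, 0, 0, 0.02],
])

```text
time_s: 2.05
eef_pos: [380.5, 269.7, 23.4]
ee_rot: [2.625, 1.717, -0.009]
contact_force: [-0.2, -0.5, 2.3]
opening: 25.5
```

```bash
python3 - <<'E'
from plant import robot
from h import *
cal,o=wristcal(robot);print(o);p,d=robot.read_camera("wrist");cv2.imwrite("pics/w2.png",p[:,:,::-1])
W=cloud(cal,d)
s=(np.hypot(W[...,0]-379,W[...,1]-273)<30)&(p.min(2)>130)
for lo,hi in((8,19),(27,42)):
    q=W[s&(W[...,2]>lo)&(W[...,2]<hi)]
    print(cv2.minEnclosingCircle(q[:,:2].astype(np.float32)),len(q),np.median(q[:,2]))
E
```

```text
{'time_s': 2.05, 'q': array([ 0.50434704, -0.0617687 ,  2.20385552, -0.00578633,  1.00461671,
       -0.65093252]), 'joint_vel': array([-0.00066633,  0.00285248, -0.00172398, -0.00027908,  0.00185508,
       -0.00082581]), 'joint_torque': array([-4.48957016e-02, -2.61938113e+01, -2.90941501e+01, -5.32240549e-03,
        2.61184591e-02,  5.85516362e-03]), 'eef_pos': array([380.50552882, 269.66176753,  23.39703567]), 'ee_rot': array([ 2.62543906,  1.7170968 , -0.00855512]), 'contact_force': array([-0.18512508, -0.53488418,  2.2583174 ]), 'moment': array([ 0.00261874,  0.05810682, -0.03593151]), 'opening': 25.51972185735515}
((371.1763916015625, 273.41162109375), 16.55559730529785) 823 13.777946746118035
((377.5896301269531, 270.6625671386719), 13.670280456542969) 2082 33.9704487300159
```

View pics/w2.png

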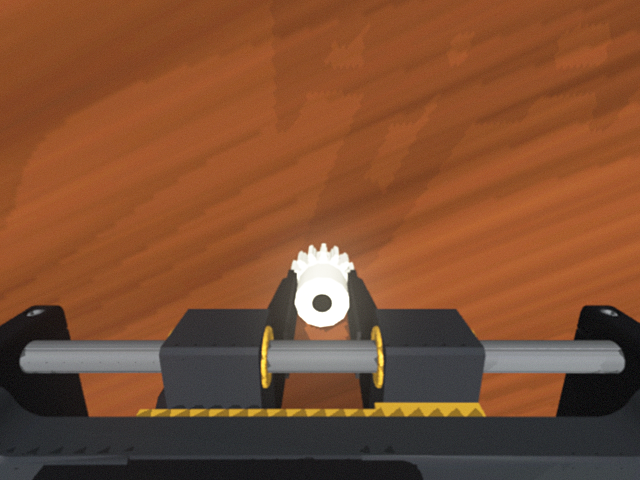

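The picture shows the hub gripped at (322,300), opening 25.5 mm. I'm lifting and checking.

Emit:
arm_command([
  [0, 0, 0.02, 0, 0, 0, 0.02],
  [0, 0, 0.05, 0, 0, 0, 0.02],
  [0.02, 0, 0.07, 0, 0, 0, 0.02],
  [0.06, -0.005, 0.07, 0, 0, 0, 0.02],
  [0.1, -0.01, 0.07, 0, 0, 0, 0.02],
  [0.14, -0.015, 0.07, 0, 0, 0, 0.02],
  [0.18, -0.02, 0.07, 0, 0, 0, 0.02],
  [0.206, -0.02, 0.07, 0, 0, 0, 0.02],
])

```text
time_s: 2.9
eef_pos: [588.8, 248.7, 93.0]
ee_rot: [2.626, 1.715, -0.009]
contact_force: [-0.3, 0.1, 0.2]
opening: 25.5
```

Emit:
arm_command([
  [0, 0, 0, 0, 0, 0, 0.02],
])

```text
time_s: 3.0
eef_pos: [591.5, 248.2, 92.8]
ee_rot: [2.628, 1.712, -0.007]
contact_force: [0.6, 1.6, -0.1]
opening: 26.0
```

```bash
cat > look.py <<'E'
import sys
from plant import robot
from h import *
nm=sys.argv[1];x,y=map(float,sys.argv[2:4])
cal,o=wristcal(robot);p,d=robot.read_camera("wrist");cv2.imwrite(f"pics/{nm}.png",p[:,:,::-1])
W=cloud(cal,d);print(o["eef_pos"],o["ee_rot"],o["contact_force"],o["opening"])
s=(np.hypot(W[...,0]-x,W[...,1]-y)<45)&(p.min(2)>110)
zs=W[...,2][s]; zt=np.nanpercentile(zs,99)
q=W[s&(W[...,2]>zt-4)]
print("top",np.round(zt,1),cv2.minEnclosingCircle(q[:,:2].astype(np.float32)),len(q))
q=W[s&(W[...,2]<zt-17)&(W[...,2]>zt-24)]
if len(q)>5: print("rim",cv2.minEnclosingCircle(q[:,:2].astype(np.float32)),len(q))
E
python3 look.py w3 586 250
```

```text
[591.50619927 248.16634536  92.82180068] [ 2.62756815  1.71236819 -0.00716398] [ 0.56716     1.63282179 -0.1349354 ] 25.973227475501766
top 180.9 ((560.6451416015625, 247.2525634765625), 26.924909591674805) 1545
```

View pics/w3.png

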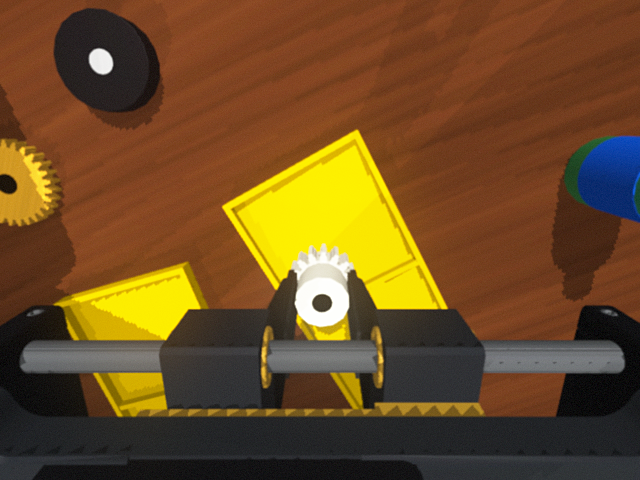

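Gear a is held at (322,300) above the near compartment. I'm lowering it.

Emit:
arm_command([
  [-0.005, 0.002, -0.025, 0, 0, 0, 0.02],
  [-0.005, 0.002, -0.045, 0, 0, 0, 0.02],
  [-0.005, 0.002, -0.055, 0, 0, 0, 0.02],
  [-0.005, 0.002, -0.06, 0, 0, 0, 0.02],
  [-0.005, 0.002, -0.06, 0, 0, 0, 0.02],
])

```text
time_s: 3.55
eef_pos: [584.1, 250.2, 32.0]
ee_rot: [2.628, 1.714, -0.011]
contact_force: [-0.2, 0.1, -1.0]
opening: 25.3
```

Emit:
arm_command([
  [0, 0, -0.002, 0, 0, 0, 0.02],
  [0, 0, -0.003, 0, 0, 0, 0.02],
  [0, 0, -0.004, 0, 0, 0, 0.02],
  [0, 0, -0.004, 0, 0, 0, 0.02],
])

```text
time_s: 3.95
eef_pos: [584.3, 250.3, 28.3]
ee_rot: [2.627, 1.714, -0.011]
contact_force: [0.5, -0.2, -1.0]
opening: 25.5
```

Emit:
arm_command([
  [0, 0, -0.001, 0, 0, 0, 0.02],
  [0, 0, -0.001, 0, 0, 0, 0.02],
])

```text
time_s: 4.15
eef_pos: [584.5, 250.3, 27.5]
ee_rot: [2.627, 1.714, -0.01]
contact_force: [0.5, 0.8, 0.2]
opening: 25.8
```

Emit:
arm_command([
  [0, 0, -0.001, 0, 0, 0, 0.02],
  [0, 0, -0.001, 0, 0, 0, 0.02],
])

```text
time_s: 4.35
eef_pos: [584.7, 250.3, 27.4]
ee_rot: [2.627, 1.714, -0.01]
contact_force: [-1.9, -1.6, 5.7]
opening: 26.1
```

The upward force of 5.7 N means contact. I'm releasing, then retreating straight up.

Emit:
arm_command([
  [0, 0, 0, 0, 0, 0, 0.06],
  [0, 0, 0, 0, 0, 0, 0.06],
  [0, 0, 0, 0, 0, 0, 0.06],
  [0, 0, 0.02, 0, 0, 0, 0.06],
  [0, 0, 0.05, 0, 0, 0, 0.06],
  [0, 0, 0.07, 0, 0, 0, 0.06],
])

```text
time_s: 4.95
eef_pos: [585.2, 250.5, 98.8]
ee_rot: [2.627, 1.714, -0.008]
contact_force: [1.0, -0.8, 0.5]
opening: 59.6
```

```bash
python3 look.py w4 582 251
```

```text
[585.1598259  250.49029514  98.84159381] [ 2.62721681  1.71350115 -0.00813735] [ 0.98058079 -0.78753217  0.53238978] 59.57841937989378
top 187.1 ((559.1177978515625, 262.0386657714844), 30.850826263427734) 4470
```

View pics/w4.png

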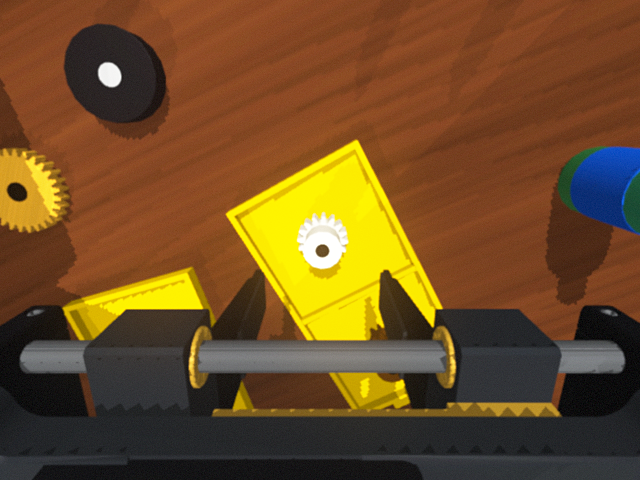

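Gear a lies flat in tray a at (322,245). Next is gear d.

Emit:
arm_command([
  [-0.016, -0.04, 0, 0, 0, 0, 0.06],
  [-0.033, -0.08, 0, 0, 0, 0, 0.06],
  [-0.049, -0.12, 0, 0, 0, 0, 0.06],
  [-0.066, -0.16, 0, 0, 0, 0, 0.06],
  [-0.082, -0.2, 0, 0, 0, 0, 0.06],
  [-0.099, -0.24, 0, 0, 0, 0, 0.06],
  [-0.115, -0.28, 0, 0, 0, 0, 0.06],
  [-0.127, -0.31, 0, 0, 0, 0, 0.06],
])

```text
time_s: 5.8
eef_pos: [458.8, -60.4, 102.0]
ee_rot: [2.627, 1.712, -0.0]
contact_force: [0.8, -0.7, 0.2]
opening: 60.0
```

Emit:
arm_command([
  [0, 0, 0, 0, 0, 0, 0.06],
])

```text
time_s: 5.9
eef_pos: [457.5, -62.8, 101.2]
ee_rot: [2.63, 1.706, -0.001]
contact_force: [0.4, 0.3, 0.1]
opening: 60.3
```

```bash
sed -i 's/(p.min(2)>110)/(p.min(2)>100)\&(W[...,2]<60)/' look.py; python3 look.py w5 458.5 -61
```

```text
[457.48463413 -62.78740613 101.24631341] [ 2.63042057e+00  1.70604015e+00 -1.33799375e-03] [0.44316709 0.30561345 0.08536802] 60.25341220864077
top 34.9 ((459.1634826660156, -59.9171028137207), 13.076329231262207) 925
rim ((459.0263366699219, -60.330074310302734), 36.22344207763672) 5154
```

View pics/w5.png

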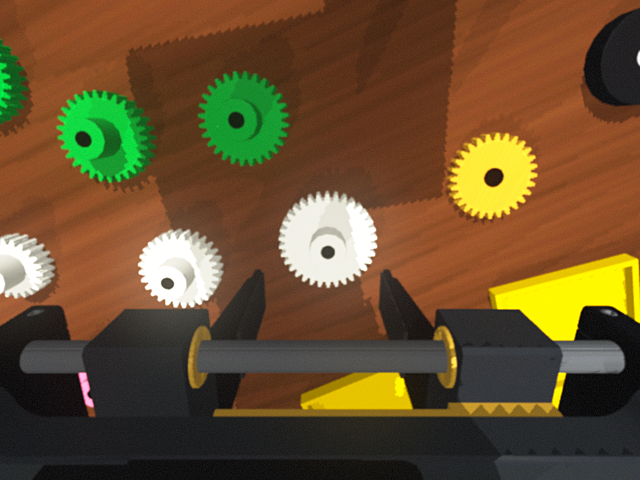

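Gear d is at (328,240), with a 72.4 mm rim measured around (459.1,-60.1). I'm descending, and I'll check the pose before closing.

Emit:
arm_command([
  [0.002, 0.003, -0.035, 0, 0, 0, 0.06],
  [0.002, 0.003, -0.06, 0, 0, 0, 0.06],
  [0.002, 0.003, -0.074, 0, 0, 0, 0.06],
  [0.002, 0.003, -0.074, 0, 0, 0, 0.06],
])

```text
time_s: 6.35
eef_pos: [458.1, -57.4, 24.7]
ee_rot: [2.633, 1.711, -0.006]
contact_force: [-0.3, -1.4, -0.5]
opening: 59.9
```

Emit:
arm_command([
  [0.001, -0.003, 0, 0, 0, 0, 0.06],
  [0.001, -0.003, 0, 0, 0, 0, 0.02],
  [0.001, -0.003, 0, 0, 0, 0, 0.02],
  [0.001, -0.003, 0, 0, 0, 0, 0.02],
  [0.001, -0.003, 0, 0, 0, 0, 0.02],
  [0.001, -0.003, 0, 0, 0, 0, 0.02],
  [0.001, -0.003, 0, 0, 0, 0, 0.02],
  [0.001, -0.003, 0, 0, 0, 0, 0.02],
])

```text
time_s: 7.15
eef_pos: [459.3, -60.4, 25.0]
ee_rot: [2.632, 1.711, -0.006]
contact_force: [-0.2, -0.1, 3.7]
opening: 25.5
```

Emit:
arm_command([
  [0, 0, 0.02, 0, 0, 0, 0.02],
  [0, 0, 0.05, 0, 0, 0, 0.02],
  [0.02, -0.025, 0.07, 0, 0, 0, 0.02],
  [0.05, -0.062, 0.07, 0, 0, 0, 0.02],
  [0.08, -0.1, 0.07, 0, 0, 0, 0.02],
  [0.11, -0.138, 0.07, 0, 0, 0, 0.02],
  [0.14, -0.176, 0.07, 0, 0, 0, 0.02],
  [0.159, -0.2, 0.07, 0, 0, 0, 0.02],
])

```text
time_s: 7.95
eef_pos: [619.7, -263.1, 94.4]
ee_rot: [2.633, 1.709, -0.006]
contact_force: [0.2, 1.5, -0.9]
opening: 25.4
```

Emit:
arm_command([
  [0, 0, 0, 0, 0, 0, 0.02],
])

```text
time_s: 8.05
eef_pos: [621.2, -266.1, 93.9]
ee_rot: [2.634, 1.705, -0.006]
contact_force: [-0.0, 0.4, -0.7]
opening: 25.5
```

```bash
python3 look.py w6 620 -261|head -1
```

```text
[ 621.16215927 -266.10528535   93.93493318] [ 2.63431394  1.70517664 -0.00557684] [-0.0223585   0.42368684 -0.73334187] 25.47635358965432
```

View pics/w6.png

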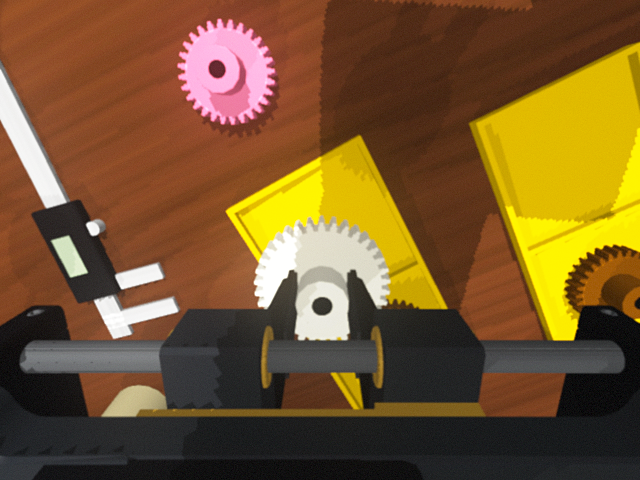

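Gear d is held above tray d's near compartment, with the hub at (322,305). Before lowering I'm checking the cylinder at (135,395) for clearance.

```bash
python3 - <<'E'
from plant import robot
from h import *
f=np.load("top0.npz");W=cloud(robot.calibration("top"),f["d"])
R=cv2.Rodrigues(np.array([2.634,1.705,-.006]))[0]
for sl in((slice(90,140),slice(570,625)),(slice(110,170),slice(10,80))):
    q=W[sl].reshape(-1,3);q=q[q[:,2]>25];print(q.min(0),q.max(0))
    L=(q-np.array([618,-261,29]))@R;print("tool",L.min(0),L.max(0))
E
```

```text
[ 672.1213566  -499.80734022   25.00986552] [ 722.50445788 -448.4484526    65.85160987]
tool [-187.84655465  134.34045435  -35.69783111] [-136.67381014  185.76138646    4.997996  ]
[594.81650923 416.86894494  25.11092884] [643.55626161 462.56066683 133.21608183]
tool [ 617.5012887  -310.7071745  -108.00031959] [ 6.57252853e+02 -2.62427836e+02  2.02238375e-01]
```

The cylinder is 66 mm tall and clear of the gripper body, which stays above 98 mm. I'm lowering.

Emit:
arm_command([
  [-0.003, 0.005, -0.025, 0, 0, 0, 0.02],
  [-0.003, 0.005, -0.045, 0, 0, 0, 0.02],
  [-0.003, 0.005, -0.055, 0, 0, 0, 0.02],
  [-0.003, 0.005, -0.06, 0, 0, 0, 0.02],
  [-0.003, 0.005, -0.06, 0, 0, 0, 0.02],
])

```text
time_s: 8.6
eef_pos: [616.5, -258.9, 33.0]
ee_rot: [2.636, 1.708, -0.008]
contact_force: [-0.1, 0.4, -1.5]
opening: 25.5
```

Emit:
arm_command([
  [0, 0, -0.001, 0, 0, 0, 0.02],
  [0, 0, -0.002, 0, 0, 0, 0.02],
  [0, 0, -0.003, 0, 0, 0, 0.02],
  [0, 0, -0.003, 0, 0, 0, 0.02],
])

```text
time_s: 9.0
eef_pos: [616.7, -259.1, 30.4]
ee_rot: [2.635, 1.708, -0.007]
contact_force: [-0.3, -0.6, -0.5]
opening: 25.4
```

Emit:
arm_command([
  [0, 0, -0.001, 0, 0, 0, 0.02],
  [0, 0, -0.0015, 0, 0, 0, 0.02],
  [0, 0, -0.0015, 0, 0, 0, 0.02],
])

```text
time_s: 9.3
eef_pos: [616.8, -259.2, 29.1]
ee_rot: [2.635, 1.708, -0.007]
contact_force: [0.0, 0.4, 0.1]
opening: 25.6
```

Emit:
arm_command([
  [0, 0, -0.001, 0, 0, 0, 0.02],
  [0, 0, -0.001, 0, 0, 0, 0.02],
])

```text
time_s: 9.5
eef_pos: [617.0, -259.3, 29.1]
ee_rot: [2.635, 1.708, -0.007]
contact_force: [-2.2, 0.5, 4.6]
opening: 25.7
```

Contact. I'm releasing and going up.

Emit:
arm_command([
  [0, 0, 0, 0, 0, 0, 0.06],
  [0, 0, 0, 0, 0, 0, 0.06],
  [0, 0, 0, 0, 0, 0, 0.06],
  [0, 0, 0.02, 0, 0, 0, 0.06],
  [0, 0, 0.05, 0, 0, 0, 0.06],
  [0, 0, 0.07, 0, 0, 0, 0.06],
])

```text
time_s: 10.1
eef_pos: [617.4, -259.5, 100.5]
ee_rot: [2.634, 1.707, -0.006]
contact_force: [-0.4, -0.4, 0.5]
opening: 59.7
```

```bash
python3 look.py w7 617 -259
```

```text
[ 617.42960192 -259.50719659  100.47578783] [ 2.63427515  1.70692325 -0.00578162] [-0.36709256 -0.36192177  0.47106996] 59.74182390240221
top 39.0 ((616.3978271484375, -259.60638427734375), 13.100935935974121) 962
rim ((616.5853881835938, -259.7942199707031), 36.33143615722656) 5342
```

View pics/w7.png

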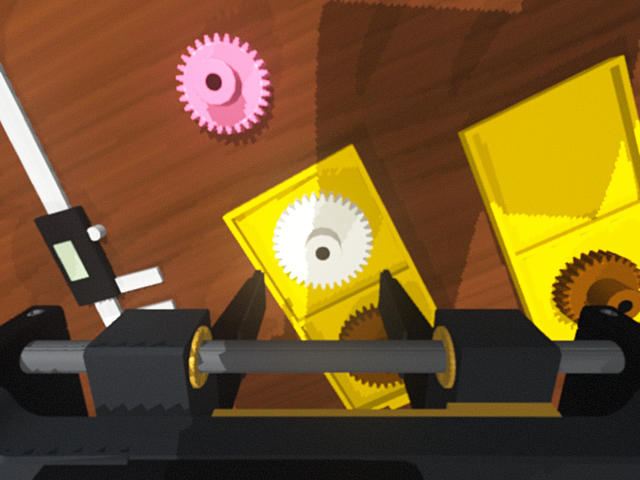

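Gear d is flat and centred in tray d at (322,242), hub top at 39 mm. Next is gear c.

Emit:
arm_command([
  [-0.036, 0.017, 0, 0, 0, 0, 0.06],
  [-0.072, 0.034, 0, 0, 0, 0, 0.06],
  [-0.108, 0.051, 0, 0, 0, 0, 0.06],
  [-0.144, 0.068, 0, 0, 0, 0, 0.06],
  [-0.181, 0.085, 0, 0, 0, 0, 0.06],
  [-0.181, 0.085, 0, 0, 0, 0, 0.06],
])

```text
time_s: 10.75
eef_pos: [433.4, -172.7, 101.5]
ee_rot: [2.634, 1.707, -0.005]
contact_force: [0.8, 0.2, 0.8]
opening: 59.8
```

```bash
python3 look.py w8 434 -173
```

```text
[ 433.39221599 -172.72234754  101.48846277] [ 2.6339699   1.70711437 -0.00548944] [0.81643014 0.20131927 0.77752511] 59.75197138106535
top 35.1 ((434.56390380859375, -172.24497985839844), 12.983896255493164) 928
rim ((434.6446228027344, -172.5178985595703), 30.18984603881836) 3108
```

View pics/w8.png

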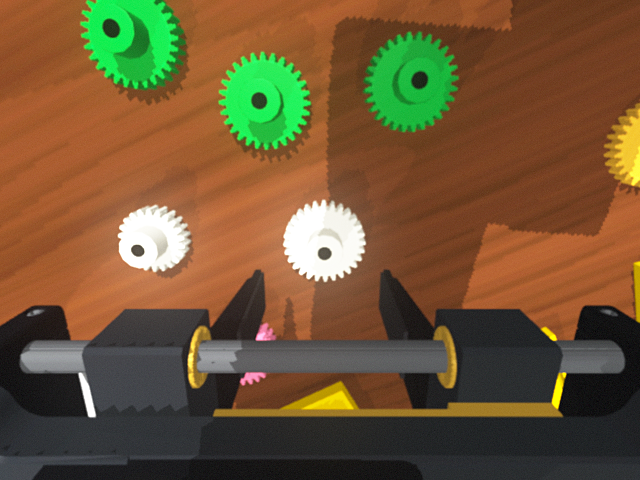

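White gear c is at (324,240), 60.4 mm across and centred at (434.6,-172.4). I'm descending.

Emit:
arm_command([
  [0.001, 0, -0.035, 0, 0, 0, 0.06],
  [0.001, 0, -0.06, 0, 0, 0, 0.06],
  [0.001, 0, -0.075, 0, 0, 0, 0.06],
  [0.001, 0, -0.075, 0, 0, 0, 0.06],
])

```text
time_s: 11.2
eef_pos: [436.4, -173.9, 25.5]
ee_rot: [2.634, 1.707, -0.006]
contact_force: [-0.1, -0.4, 0.2]
opening: 60.2
```

Emit:
arm_command([
  [-0.002, 0.001, -0.001, 0, 0, 0, 0.06],
  [-0.002, 0.001, -0.001, 0, 0, 0, 0.02],
  [-0.002, 0.001, -0.001, 0, 0, 0, 0.02],
  [-0.002, 0.001, -0.001, 0, 0, 0, 0.02],
  [-0.002, 0.001, -0.001, 0, 0, 0, 0.02],
  [-0.002, 0.001, -0.001, 0, 0, 0, 0.02],
  [-0.002, 0.001, -0.001, 0, 0, 0, 0.02],
  [-0.002, 0.001, -0.001, 0, 0, 0, 0.02],
])

```text
time_s: 12.0
eef_pos: [434.7, -173.0, 24.9]
ee_rot: [2.634, 1.707, -0.005]
contact_force: [-0.5, 0.5, 1.8]
opening: 25.6
```

Emit:
arm_command([
  [0, 0, 0.02, 0, 0, 0, 0.02],
  [0, 0, 0.05, 0, 0, 0, 0.02],
  [0.02, 0.008, 0.07, 0, 0, 0, 0.02],
  [0.06, 0.025, 0.07, 0, 0, 0, 0.02],
  [0.1, 0.043, 0.07, 0, 0, 0, 0.02],
  [0.14, 0.06, 0.07, 0, 0, 0, 0.02],
  [0.18, 0.077, 0.07, 0, 0, 0, 0.02],
  [0.198, 0.085, 0.07, 0, 0, 0, 0.02],
])

```text
time_s: 12.8
eef_pos: [635.2, -86.4, 94.6]
ee_rot: [2.632, 1.709, -0.004]
contact_force: [-0.2, -0.4, 0.5]
opening: 25.8
```

Emit:
arm_command([
  [0, 0, 0, 0, 0, 0, 0.02],
])

```text
time_s: 12.9
eef_pos: [636.9, -85.3, 94.1]
ee_rot: [2.631, 1.712, -0.004]
contact_force: [0.0, -0.7, -0.6]
opening: 25.7
```

```bash
python3 look.py w9 635 -87|head -1
```

```text
[636.91729708 -85.29168031  94.088795  ] [ 2.63052082  1.7116575  -0.00372274] [ 0.0350844  -0.65432907 -0.63098787] 25.674511587869464
```

View pics/w9.png

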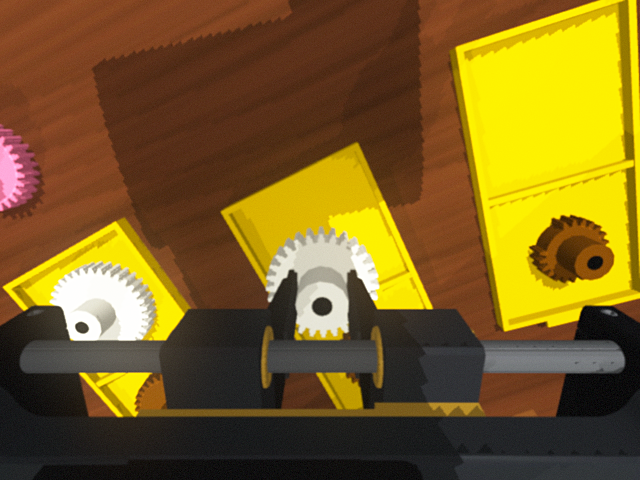

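Gear c is held over tray c, with the hub at (322,305). I'm lowering; contact is expected at TCP z of about 29.

Emit:
arm_command([
  [-0.001, -0.001, -0.025, 0, 0, 0, 0.02],
  [-0.001, -0.001, -0.045, 0, 0, 0, 0.02],
  [-0.001, -0.001, -0.055, 0, 0, 0, 0.02],
  [-0.001, -0.001, -0.061, 0, 0, 0, 0.02],
  [-0.001, -0.001, -0.061, 0, 0, 0, 0.02],
])

```text
time_s: 13.45
eef_pos: [633.8, -87.0, 32.2]
ee_rot: [2.633, 1.711, -0.007]
contact_force: [0.2, -0.1, 0.7]
opening: 25.8
```

Emit:
arm_command([
  [0, 0, -0.001, 0, 0, 0, 0.02],
  [0, 0, -0.002, 0, 0, 0, 0.02],
  [0, 0, -0.003, 0, 0, 0, 0.02],
  [0, 0, -0.003, 0, 0, 0, 0.02],
])

```text
time_s: 13.85
eef_pos: [634.0, -87.0, 29.5]
ee_rot: [2.632, 1.711, -0.006]
contact_force: [-0.5, 0.3, -0.7]
opening: 25.6
```

Emit:
arm_command([
  [0, 0, -0.001, 0, 0, 0, 0.02],
  [0, 0, -0.0015, 0, 0, 0, 0.02],
  [0, 0, -0.0015, 0, 0, 0, 0.02],
])

```text
time_s: 14.15
eef_pos: [634.3, -87.0, 29.0]
ee_rot: [2.632, 1.711, -0.006]
contact_force: [-1.9, 0.6, 5.0]
opening: 25.8
```

Emit:
arm_command([
  [0, 0, 0, 0, 0, 0, 0.06],
  [0, 0, 0, 0, 0, 0, 0.06],
  [0, 0, 0, 0, 0, 0, 0.06],
  [0, 0, 0.02, 0, 0, 0, 0.06],
  [0, 0, 0.05, 0, 0, 0, 0.06],
  [0, 0, 0.07, 0, 0, 0, 0.06],
])

```text
time_s: 14.75
eef_pos: [634.8, -87.1, 100.3]
ee_rot: [2.631, 1.71, -0.004]
contact_force: [0.2, 0.5, 0.2]
opening: 59.5
```

```bash
python3 look.py w10 634 -87
```

```text
[634.82769983 -87.10932026 100.3441133 ] [ 2.63135903  1.71047479 -0.00443721] [0.19196404 0.51391766 0.16561168] 59.47438477652238
top 39.1 ((633.6791381835938, -87.23493194580078), 12.91744327545166) 952
rim ((633.975830078125, -87.29386138916016), 30.328405380249023) 3235
```

View pics/w10.png

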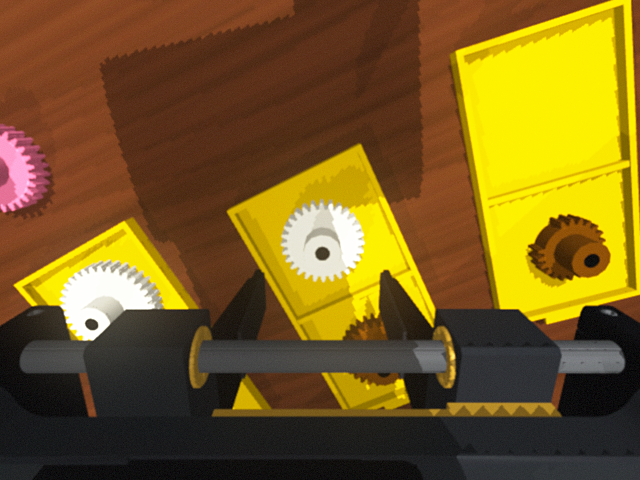

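Gear c is flat and centred at (322,242). Next is gear b.

Emit:
arm_command([
  [-0.036, -0.0285, 0, 0, 0, 0, 0.06],
  [-0.072, -0.057, 0, 0, 0, 0, 0.06],
  [-0.108, -0.0855, 0, 0, 0, 0, 0.06],
  [-0.144, -0.114, 0, 0, 0, 0, 0.06],
  [-0.18, -0.1425, 0, 0, 0, 0, 0.06],
  [-0.216, -0.171, 0, 0, 0, 0, 0.06],
  [-0.251, -0.199, 0, 0, 0, 0, 0.06],
  [-0.251, -0.199, 0, 0, 0, 0, 0.06],
])

```text
time_s: 15.6
eef_pos: [382.6, -288.7, 103.4]
ee_rot: [2.633, 1.701, -0.0]
contact_force: [1.1, -0.0, -0.4]
opening: 60.0
```

```bash
python3 look.py w11 381 -288
```

```text
[ 382.58095556 -288.69044355  103.39086527] [ 2.63317792e+00  1.70103623e+00 -4.88265697e-05] [ 1.11837773e+00 -1.37014411e-04 -4.41514371e-01] 59.96912060081424
top 35.2 ((380.82354736328125, -287.9404602050781), 12.96509075164795) 938
rim ((380.8625793457031, -288.0923156738281), 24.202363967895508) 1483
```

View pics/w11.png

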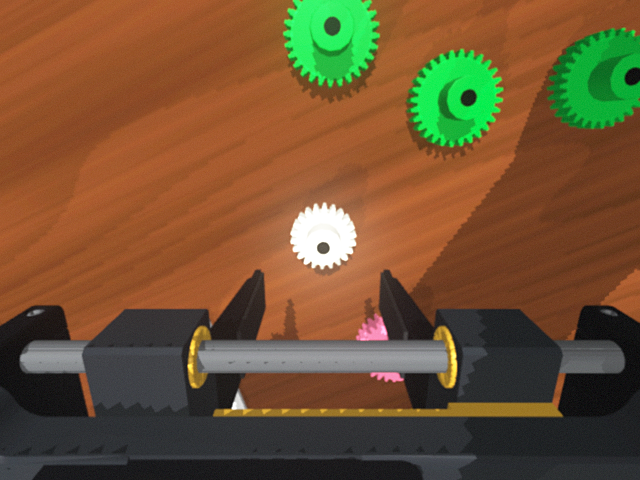

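Gear b is at (323,236), 48.4 mm across and centred at (380.8,-288.0).

Emit:
arm_command([
  [-0.002, 0.001, -0.035, 0, 0, 0, 0.06],
  [-0.002, 0.001, -0.06, 0, 0, 0, 0.06],
  [-0.002, 0.001, -0.077, 0, 0, 0, 0.06],
  [-0.002, 0.001, -0.077, 0, 0, 0, 0.06],
])

```text
time_s: 16.05
eef_pos: [381.0, -284.1, 23.3]
ee_rot: [2.636, 1.708, 0.0]
contact_force: [-0.6, 0.5, -0.0]
opening: 60.0
```

Emit:
arm_command([
  [0, -0.004, 0.0015, 0, 0, 0, 0.06],
  [0, -0.004, 0.0015, 0, 0, 0, 0.06],
  [0, -0.004, 0.0015, 0, 0, 0, 0.02],
  [0, -0.004, 0.0015, 0, 0, 0, 0.02],
  [0, -0.004, 0.0015, 0, 0, 0, 0.02],
  [0, -0.004, 0.0015, 0, 0, 0, 0.02],
  [0, -0.004, 0.0015, 0, 0, 0, 0.02],
  [0, -0.004, 0.0015, 0, 0, 0, 0.02],
])

```text
time_s: 16.85
eef_pos: [381.0, -288.1, 25.0]
ee_rot: [2.636, 1.707, 0.0]
contact_force: [0.2, -0.3, 0.5]
opening: 25.5
```

Emit:
arm_command([
  [0, 0, 0, 0, 0, 0, 0.02],
])

```text
time_s: 16.95
eef_pos: [381.0, -288.1, 25.0]
ee_rot: [2.636, 1.707, 0.0]
contact_force: [-0.3, -0.3, -0.4]
opening: 25.7
```

Emit:
arm_command([
  [0, 0, 0.02, 0, 0, 0, 0.02],
  [0, 0, 0.05, 0, 0, 0, 0.02],
  [0.012, 0.02, 0.075, 0, 0, 0, 0.02],
  [0.035, 0.057, 0.075, 0, 0, 0, 0.02],
  [0.058, 0.094, 0.075, 0, 0, 0, 0.02],
  [0.081, 0.131, 0.075, 0, 0, 0, 0.02],
  [0.104, 0.168, 0.075, 0, 0, 0, 0.02],
  [0.12, 0.195, 0.075, 0, 0, 0, 0.02],
])

```text
time_s: 17.75
eef_pos: [501.9, -90.9, 99.9]
ee_rot: [2.635, 1.709, 0.001]
contact_force: [-0.0, 0.3, -0.8]
opening: 25.6
```

Emit:
arm_command([
  [0.022, 0.036, -0.001, 0, 0, 0, 0.02],
  [0.044, 0.072, -0.002, 0, 0, 0, 0.02],
  [0.066, 0.108, -0.003, 0, 0, 0, 0.02],
  [0.088, 0.144, -0.004, 0, 0, 0, 0.02],
  [0.107, 0.174, -0.005, 0, 0, 0, 0.02],
  [0.107, 0.174, -0.005, 0, 0, 0, 0.02],
  [0.107, 0.174, -0.005, 0, 0, 0, 0.02],
])

```text
time_s: 18.45
eef_pos: [608.6, 83.4, 94.3]
ee_rot: [2.634, 1.711, -0.001]
contact_force: [-0.2, 0.6, 0.1]
opening: 25.4
```

```bash
python3 look.py w12 611 86|head -1
```

```text
[608.55078762  83.42887172  94.29181843] [ 2.63421625e+00  1.71126305e+00 -1.27792004e-03] [-0.20277566  0.62675783  0.13630535] 25.416394165851916
```

View pics/w12.png

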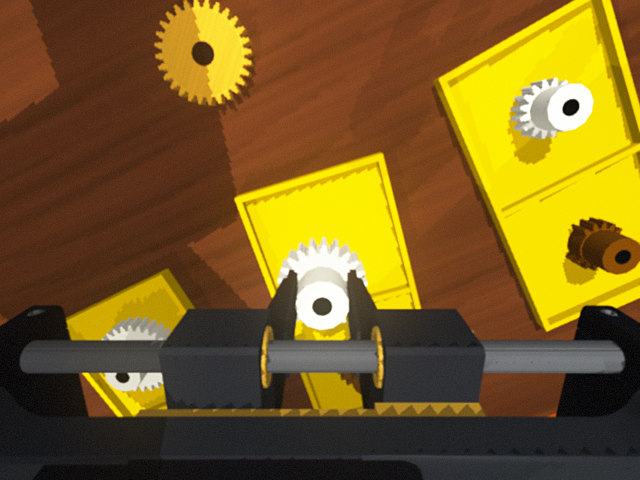

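Gear b is held over tray b, with the hub at (322,305). I'm lowering it.

Emit:
arm_command([
  [0.002, 0.002, -0.025, 0, 0, 0, 0.02],
  [0.002, 0.002, -0.045, 0, 0, 0, 0.02],
  [0.002, 0.002, -0.055, 0, 0, 0, 0.02],
  [0.002, 0.002, -0.061, 0, 0, 0, 0.02],
  [0.002, 0.002, -0.061, 0, 0, 0, 0.02],
])

```text
time_s: 19.0
eef_pos: [609.6, 84.0, 32.8]
ee_rot: [-2.636, -1.708, 0.003]
contact_force: [-0.4, 0.6, -0.1]
opening: 26.0
```

Emit:
arm_command([
  [0, 0, -0.001, 0, 0, 0, 0.02],
  [0, 0, -0.002, 0, 0, 0, 0.02],
  [0, 0, -0.003, 0, 0, 0, 0.02],
  [0, 0, -0.003, 0, 0, 0, 0.02],
])

```text
time_s: 19.4
eef_pos: [609.8, 84.0, 30.1]
ee_rot: [2.636, 1.709, -0.002]
contact_force: [-0.2, 0.2, -1.5]
opening: 25.6
```

Emit:
arm_command([
  [0, 0, -0.001, 0, 0, 0, 0.02],
  [0, 0, -0.0015, 0, 0, 0, 0.02],
  [0, 0, -0.0015, 0, 0, 0, 0.02],
])

```text
time_s: 19.7
eef_pos: [610.0, 84.1, 29.0]
ee_rot: [2.636, 1.709, -0.002]
contact_force: [-1.3, 0.8, 2.1]
opening: 25.8
```

Emit:
arm_command([
  [0, 0, -0.0005, 0, 0, 0, 0.02],
  [0, 0, -0.0005, 0, 0, 0, 0.06],
  [0, 0, -0.0005, 0, 0, 0, 0.06],
  [0, 0, -0.0005, 0, 0, 0, 0.06],
  [0, 0, 0.02, 0, 0, 0, 0.06],
  [0, 0, 0.05, 0, 0, 0, 0.06],
  [0, 0, 0.09, 0, 0, 0, 0.06],
])

```text
time_s: 20.4
eef_pos: [608.2, 84.0, 117.4]
ee_rot: [-2.634, -1.707, 0.009]
contact_force: [-0.7, 0.4, 0.6]
opening: 59.6
```

```bash
python3 look.py w13 610 84
```

```text
[608.20105328  84.02253964 117.41249349] [-2.63417439 -1.70746647  0.00872212] [-0.66329663  0.35979048  0.63605942] 59.58784605844342
top 39.2 ((609.56201171875, 83.75244140625), 12.967316627502441) 843
rim ((609.9804077148438, 83.81429290771484), 24.41080093383789) 1389
```

Emit:
arm_command([
  [-0.03, 0.01, 0.03, 0, 0, 0, 0.06],
  [-0.07, 0.02, 0.06, 0, 0, 0, 0.06],
  [-0.11, 0.03, 0.09, 0, 0, 0, 0.06],
  [-0.15, 0.04, 0.11, 0, 0, 0, 0.06],
  [-0.19, 0.04, 0.12, 0, 0, 0, 0.06],
  [-0.23, 0.04, 0.12, 0, 0, 0, 0.06],
  [-0.25, 0.04, 0.12, 0, 0, 0, 0.06],
  [-0.25, 0.04, 0.12, 0, 0, 0, 0.06],
])

```text
time_s: 21.25
eef_pos: [362.2, 124.6, 247.5]
ee_rot: [2.63, 1.707, 0.014]
contact_force: [0.4, 0.8, 0.2]
opening: 60.2
```

```bash
python3 - <<'E'
from plant import robot
from h import *
for n in("top","scene"):
    p,d=robot.read_camera(n);cv2.imwrite(f"pics/{n}9.png",p[:,:,::-1]);np.savez(f"{n}9.npz",p=p,d=d)
E
```

```text
(no output)
```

View pics/top9.png

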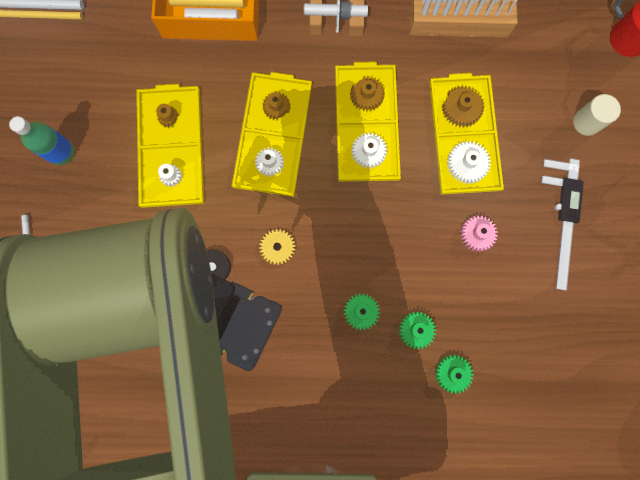

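View pics/scene9.png

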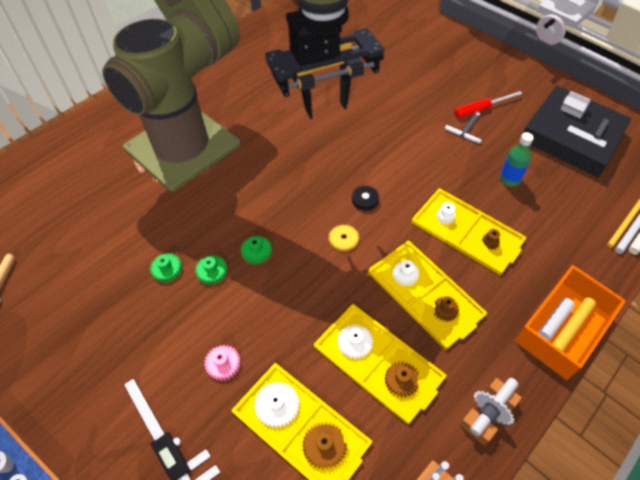

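In the top view, white gears a–d sit flat beside the same-size worn gears at (169,174), (268,160), (369,149) and (469,161). The brass gear, blank, greens and pink gear look unmoved. I'll check the numbers, then hand in.

```bash
python3 - <<'E'
from plant import robot
from h import *
W=cloud(robot.calibration("top"),np.load("top9.npz")["d"]);yy,xx=np.mgrid[0:480,0:640]
for n,u,v in(("a",169,174),("b",268,160),("c",369,149),("d",469,161),("brass",277,247),("pink",479,233),("g1",362,312),("g2",418,330),("g3",455,374)):
    s=(np.hypot(xx-u,yy-v)<25)&(W[...,2]>(14 if n in"abcd" else 8)); q=W[s]
    print(n,np.round(cv2.minEnclosingCircle(q[:,:2].astype(np.float32))[0],1),np.round(q[:,2].max(),1))
print(robot.close_job())
E
```

```text
a [580.5 249.5] 42.3
b [609.1  83.2] 42.7
c [633.4 -87.7] 43.0
d [ 616.4 -259.7] 43.2
brass [463.  65.] 15.0
pink [ 492.6 -275.3] 38.5
g1 [357.4 -77.6] 37.8
g2 [ 328.9 -169.3] 40.1
g3 [ 260.1 -228.7] 39.0
the job is handed in; nothing more can be done
None
```

All four white gears are in their matching trays, each in the empty compartment beside the worn gear of the same size, flat with the hub up. I lowered each one until the force reading showed it touching the tray floor (about 2–6 N) before letting go. The clock read about 21 s when I handed the job in.

- **Position:** the last top-camera check puts every new gear within about 4 mm of the centre of its compartment. The highest depth readings, 42–43 mm, include a few mm of noise. For b, c and d the wrist camera gave hub tops at about 39 mm, where 38 mm is exact. Gear a's wrist height reading failed because it picked up the gripper, so its height was only checked from the top camera and pictures.
- **Left alone:** the brass gear, the pink gear and the three green gears are within about half a millimetre of where they started. The black blank was partly hidden by the arm in the final top view. It shows in the scene view where it was, but I did not measure it again.
- **Positioning errors:** the arm ended some moves 3–5 mm off target, so gear a was nudged a few millimetres as the jaws closed on it. I corrected the offset before each of the other grasps.

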